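# Nip down the mould cover crisscross

### The job

Finish the last tightening round on the square jewellery mould's cover, giving each loose T-bar screw its last part-turn, clockwise until it stops. One corner screw is already home (the bar standing at a different angle from the other three); work crisscross: first turn the screw diagonally opposite it fully home, with the other two still loose, and then those two, so that the cover ends seated flat with all four bars parallel.

Things in the scene. Friction and masses are not known exactly. Their poses are not given: they have to be found in the camera images.
- cover: Square aluminium plate 150 x 150 x 10 mm on a fixed grey tray. Origin: centre of its underside, 35 mm above the table when seated; z up, x, y along its sides; any yaw. T-bar screws stand at (+-55, +-55) mm; the one at (-55, -55) is home and fixed, its bar parallel to x. It starts tilted 1.0 to 1.4 degrees, corner (+55, +55) 3 to 4 mm high; turning the screw there home draws it flat.
- screw_b (a joint): T-bar screw at (+55, -55) mm in the cover's frame, next to the home one. On a 26 mm collar, upright black bar 44 mm long, 12 mm thick, 18 to 46 mm above the cover's origin: grip across the 12. Value: 0 = home (firm stop), bar parallel to cover's x; -v = bar v rad counter-clockwise from that, to be turned clockwise from above. Starts -1.2 to -0.9. Stiff (0.06 N m), stays where left.
- screw_c (a joint): T-bar screw at (+55, +55) mm in the cover's frame, diagonal to the home one. On a 26 mm collar, upright black bar 44 mm long, 12 mm thick, 18 to 46 mm above the cover's origin: grip across the 12. Value: 0 = home (firm stop), bar parallel to cover's x; -v = bar v rad counter-clockwise from that, to be turned clockwise from above. Starts -1.2 to -0.9. Stiff (0.06 N m), stays where left.
- screw_d (a joint): T-bar screw at (-55, +55) mm in the cover's frame, next to the home one. On a 26 mm collar, upright black bar 44 mm long, 12 mm thick, 18 to 46 mm above the cover's origin: grip across the 12. Value: 0 = home (firm stop), bar parallel to cover's x; -v = bar v rad counter-clockwise from that, to be turned clockwise from above. Starts -1.2 to -0.9. Stiff (0.06 N m), stays where left.
Things that resemble listed ones, but are neither listed nor needed, are in the scene too. What is shaped like the part that bears cover but orange or yellow is not meant.

How it is judged (in metres and radians):
On the way:
1. the screw diagonally across from the tight one is home (within 10 degrees of its stop) while the other two are still loose (more than 0.6 rad short) (value of joint screw_c above -0.18 rad and value of joint each of screw_b, screw_d below -0.6 rad), for 0.2 s.
At the end, for the whole second after the job is handed in: All three loose screws are home, each within 10 degrees of its stop (joint value above -0.18 rad), so all four bars are parallel, and the cover lies flat (tilted less than 0.5 degrees) (value of joint each of screw_b, screw_c, screw_d above -0.18 rad and angle between cover's own z axis and vertical below 0.009 rad); the robot touches nothing.
It also fails if it takes over 54 s, if anything falls off the work surface, if the arm or the gripper's body presses on something with over 40 N, if the wrist force passes 120 N, or if a joint passes its speed limit or range.

### The arm

A 6-joint arm with a two-finger parallel gripper is mounted at the origin on the work surface. World frame = base frame: x ahead of the robot, y to its left, z up, the work surface at z = 0. Lengths are in m, angles in degrees, forces in N, time in s.
With the tool pointing down it reaches from about 0.3 to 0.75 m from the base axis. Payload 8.5 kg.
Tool frame: the origin (TCP) lies midway between the tips of the shut fingers; the grasp point (between the pads) lies 19 mm behind it (env.tcp_to_grasp is the z of the grasp point in the tool frame, in m); z points along the fingers, y is the line along which they close (so a half turn about z gives the same grasp; the last joint's range is limited). The gripper opens to 85 mm and grips with 20 to 120 N. Pads are 22 mm wide; open, the fingers measure 114 mm over their backs; the gripper's body (76 mm by 85 mm) begins 54 mm behind the grasp point. The pads swing forward as they close: fully open they stand 13 mm farther back than shut.
Start: joints at [52.237, 21.807, 74.336, -0, 83.858, -12.336], TCP at [0.236, 0.497, 0.208] pointing down, gripper open.
Joint ranges: [-178.18, 178.18], [-50.72, 133.34], [12.68, 142.11], [-81.47, 261.47], [9.98, 163.14], [-165.26, 165.26]. Speed limits (degrees/s): [136.94, 136.94, 180, 180, 180, 180].

### API

Orientations are given as a 3x3 rotation matrix whose columns are the frame's x, y, z axes.
In Python, from rig import env, imaging, job, models gives the robot as it stands. The module is installed in compiled form; this text tells all that it offers.
- The arm moves only by the tool jog_arm, never from a script. Its argument "plan" is text: rows parted by semicolons, each of 7 numbers parted by spaces: the turn, a rotation vector about the tool's x, y, z in degrees, then the shift along the tool's x, y, z in cm, then the closure in counts, from 0 (fully open) to 255 (shut). In form: rx ry rz x y z claw; .... A call has 1 to 10 rows; each row shifts and turns the commanded pose from where the row before left it, along the tool's axes as they then stand; what a row does not reach is not made up. A row lasts 1/12 s, in which the tool goes at most 41.7 mm and 7.16 degrees, less where a joint would pass 70% of its speed; a pose out of reach is approached as far as the arm can. A call with a gripper value outside its range is refused whole. The fingers move at their own pace and stop on an object; "grip_force" is the grip in N (left out, the last holds). Time passes only in rows, so rows that do not move let the fingers close. It gives the time, the measured TCP pose, the force, the opening and the grip force at its end, in the units of the state.
- env.observe(): the state, without advancing time (a new reading comes with each control period).
- imaging.get_image(name): name is "scene" or "top"; returns a dict with "pixels" (420x560x3 uint8, red, green, blue), "depth" (420x560 float32, m along the optical axis (not along the pixel's ray), 0 where there is no reading), "fov_y" (degrees; the focal length in pixels is half the picture's height over the tangent of half this angle, whatever the lens; pixels are square), "cx", "cy" (the principal point, pixels), "distortion" ([k1, k2, p1, p2, k3] as OpenCV has them; the pictures are not rectified), "world_from_camera" (4x4, takes a point from camera to world coordinates). Camera axes: x right, y down, z forward; pixel columns grow to the right and rows downward; lengths in m; the calibration is good to about 2 mm. A picture is of the moment at which its call begins.
- job.close_job(): hands the job in; it is judged then, once.
Trained networks look in the newest picture that a camera, given by its name, has taken for a name from the list of things; names that differ only in an ending like _2 or _b are one class to them, and where a whole thing is asked for, a point or a joint stands for the part that bears it (a point fixed in the world has none). Each returns a list of dicts, best first, with "confidence" (0 to 1); they miss things now and then, are a little off and sometimes report something else, mostly with a low value. They report only what shows in the picture. A call takes as long as a camera call. They do not tell look-alikes from the thing itself.
- models.outline_of(camera, query): "region" (420x560 bool, what is visible of it) and "bbox" ([centre column, centre row, width, height] in pixels, round what is visible of it).
- models.tip_of(camera, query): "at" ([column, row] in pixels: a listed point, or the origin of a listed thing).
The state is a dict: "time_s": time; "q": joint angles; "qvel": joint speeds; "joint_efforts": joint torques, N m; "position": TCP position; "tool_rot": TCP orientation; "ft_force": force on the tool from outside, world axes, zero at the start; "wrist_torque": the same for the moment, N m; "grip_width": finger opening in m; "gripper_force": force on a finger pad.
Only numpy, scipy, OpenCV 4.12 (cv2) and the standard library are available. Lean on these libraries where they do the work, as an engineer would, in place of code of your own. Each camera call takes 0.05 s, during which the arm holds its last target. There are 200 camera calls.

## Working session

There is one attempt and no reset: what is moved stays moved. The work goes in short steps, Python scripts to look and compute and a tool call to move; the robot and the scene stay as the last step left them, time stands still between calls to the robot, and variables do not carry over. Pictures are saved under pics/ and viewed, at most 10 in all, crops included, and the job is handed in when it is done.

Besides the shell and the picture viewer there is one more tool, called after ">>>" in YAML: its name, and indented under it one key for each argument. jog_arm: Moves the arm, as the interface text tells. Its arguments: {"type":"object","properties":{"plan":{"type":"string"},"grip_force":{"type":"number"}},"required":["plan"]}

```bash
mkdir -p pics
cat > h.py <<'E'
import numpy as np, cv2
from rig import env, imaging, job, models
def K(im):
    f=im["pixels"].shape[0]/2/np.tan(np.radians(im["fov_y"])/2)
    return np.array([[f,0,im["cx"]],[0,f,im["cy"]],[0,0,1.]]),np.array(im["distortion"],float)
def ray(im,px):
    k,d=K(im);n=cv2.undistortPoints(np.array(px,float).reshape(-1,1,2),k,d).reshape(-1,2)
    return np.c_[n,np.ones(len(n))]
def at_z(im,px,z):
    T=np.array(im["world_from_camera"]);r=ray(im,px)@T[:3,:3].T;c=T[:3,3]
    return c+r*((z-c[2])/r[:,2])[:,None]
def cloud(im):
    h,w=im["depth"].shape;v,u=np.mgrid[:h,:w]
    r=ray(im,np.c_[u.ravel(),v.ravel()])*im["depth"].reshape(-1,1)
    T=np.array(im["world_from_camera"]);return (r@T[:3,:3].T+T[:3,3]).reshape(h,w,3)
def save(im,n): cv2.imwrite("pics/"+n,np.ascontiguousarray(im["pixels"][:,:,::-1]))
E
python3 - <<'E'
from h import *
for c in("top","scene"):
    im=imaging.get_image(c);save(im,c+"0.png");print(c,np.round(im["world_from_camera"],3).tolist(),im["fov_y"])
    for q in("cover","screw_b"):
        for o in models.outline_of(c,q)[:6]:print(q,round(o["confidence"],2),np.round(o["bbox"]))
        for o in models.tip_of(c,q)[:6]:print(' tip',q,round(o["confidence"],2),np.round(o["at"]))
print(env.observe(), env.tcp_to_grasp)
E
```

```text
top [[-0.006, -0.989, 0.146, 0.31], [-1.0, 0.009, 0.02, -0.044], [-0.021, -0.146, -0.989, 1.246], [0.0, 0.0, 0.0, 1.0]] 42.10623337396461
cover 0.93 [386. 145.  72.  71.]
cover 0.84 [179. 285.  89.  88.]
cover 0.76 [346. 290.  84.  83.]
cover 0.61 [241. 173.  78.  72.]
 tip cover 0.96 [238. 174.]
 tip cover 0.95 [180. 286.]
 tip cover 0.83 [384. 146.]
 tip cover 0.66 [345. 289.]
screw_b 0.71 [266. 192.  14.  18.]
screw_b 0.67 [376. 305.  21.  13.]
screw_b 0.67 [210. 300.  22.  16.]
screw_b 0.61 [411. 168.  22.  10.]
screw_b 0.6 [211. 151.  14.  24.]
screw_b 0.54 [315. 272.  20.  10.]Traceback (most recent call last):
  File "<stdin>", line 6, in <module>
ValueError: it knows: cover
```

View pics/top0.png

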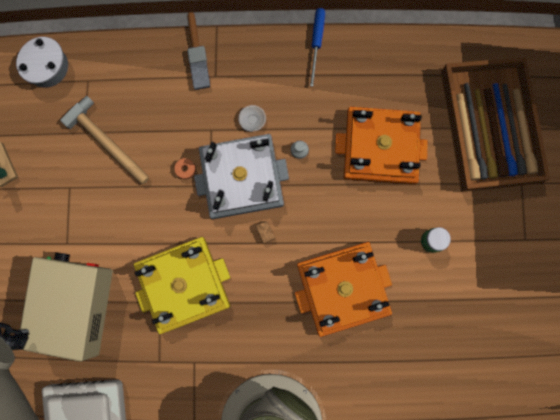

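Run:
```python
from h import *
im=imaging.get_image("top")
P=cloud(im);px=im["pixels"]
cr=px[125:225,185:300];cv2.imwrite("pics/crop.png",cv2.resize(cr,None,fx=6.5,fy=6,interpolation=cv2.INTER_CUBIC)[:600,:,::-1])
o=[o for o in models.outline_of("top","cover") if abs(o["bbox"][0]-240)<12][0]
m=o["region"];print(m.sum(),np.round(o["bbox"]))
g=px.astype(int)
# dark pixels in the cover region = bars
Q=P[125:225,185:300].reshape(-1,3);print("z",np.percentile(Q[:,2],[5,25,50,75,90,95,99]).round(3))
for q in [(210,152),(260,144),(268,191),(217,200)]:
    u,v=q;s=np.s_[v-14:v+15,u-14:u+15]
    z=P[s][...,2];d=(g[s].max(-1)<75)&(z>0.055)
    pts=P[s][d]; hi=pts[pts[:,2]>np.percentile(pts[:,2],95)-0.008]
    yx=np.argwhere(d)+[v-14,u-14]
    (c,sz,a)=cv2.minAreaRect((hi[:,:2]*1000).astype(np.float32))
    e,V=np.linalg.eigh(np.cov(hi[:,:2].T));ax=V[:,1]
    print(q,d.sum(),len(hi),np.round(hi.mean(0),4),"rect c",np.round(c,1),np.round(sz,1),"ang",round(np.degrees(np.arctan2(ax[1],ax[0]))%180,1),np.round(np.sqrt(e)*1000,1))
im=imaging.get_image("scene");save(im,"scene0.png")
T=np.array(im["world_from_camera"]);print(np.round(T,2).tolist())
```

```text
4348 [240. 176.  75.  73.]
z [-0.002  0.001  0.016  0.047  0.051  0.065  0.086]
(210, 152) 111 83 [0.6023 0.1282 0.0831] rect c [603.1 128.2] [12.5 41.9] ang 160.4 [ 3.6 13.2]
(260, 144) 106 63 [0.6161 0.0198 0.0992] rect c [470.7 -20.6] [322.9  40.5] ang 11.9 [13.3 40.1]
(268, 191) 89 69 [0.5115 0.003  0.0832] rect c [512.9   3. ] [10.9 41. ] ang 157.7 [ 3.  12.9]
(217, 200) 101 85 [0.4929 0.1095 0.0843] rect c [494.3 109.7] [12.1 40.3] ang 160.3 [ 3.6 12.5]
[[0.86, 0.42, -0.3, 0.69], [0.52, -0.7, 0.49, -0.42], [-0.0, -0.57, -0.82, 0.7], [0.0, 0.0, 0.0, 1.0]]
```

View pics/crop.png

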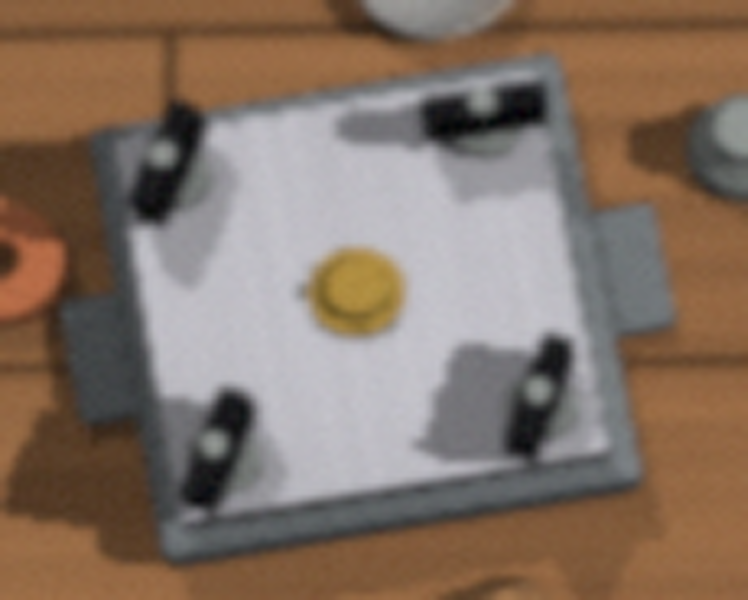

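View pics/scene0.png

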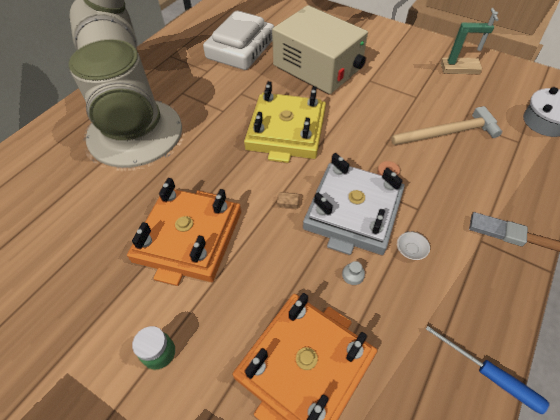

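The aluminium cover is at (240,175) in the top view; the look-alikes at (384,146) and (345,289) are orange and (180,286) is yellow, so they are out. The crop confirms this. The home bar is at (260,144), with its bar along the plate edge, so C=(217,200), B=(210,152) and D=(268,191). The other three bars stand about 60° counter-clockwise of the home bar.

Run:
```python
from h import *
s=env.observe();R=np.array(s["tool_rot"]);p=np.array(s["position"])
print(s["time_s"],p.round(4),R.round(4).tolist(),env.tcp_to_grasp,s["grip_width"],s["q"])
print("y yaw",np.degrees(np.arctan2(R[1,1],R[0,1])))
print("to C in tool cm",R.T@(np.array([.4943,.1097,.13])-p)*100)
```

```text
0.35 [0.2361 0.4966 0.2078] [[-0.9031, 0.4294, -0.0002], [0.4294, 0.9031, -0.0002], [0.0001, -0.0003, -1.0]] -0.0187 0.08565119393082604 [ 5.22354935e+01  2.18135020e+01  7.43461062e+01  1.71950394e-04
  8.38577508e+01 -1.23351347e+01]
y yaw 64.57061039916755
to C in tool cm [-39.93331366 -23.85705977   7.78405116]
```

>>> jog_arm:
  plan: "0 0 0 -3.3 -2 0 120; 0 0 0 -3.3 -2 0 120; 0 0 0 -3.3 -2 0 120; 0 0 0 -3.3 -2 0 120; 0 0 0 -3.3 -2 0 120; 0 0 0 -3.3 -2 0 120; 0 0 0 -3.3 -2 0 120; 0 0 0 -3.3 -2 0 120; 0 0 0 -3.3 -2 0 120; 0 0 0 -3.3 -2 0 120"
  grip_force: 60

```text
time_s: 1.18
position: [0.449, 0.1726, 0.2081]
tool_rot: [[-0.903, 0.429, 0.0], [0.429, 0.903, 0.0], [-0.0, 0.0, -1.0]]
ft_force: [1.0, 1.5, -0.3]
grip_width: 0.0452
gripper_force: 0.0
```

>>> jog_arm:
  plan: "0 0 0 -3.3 -2 2 120; 0 0 0 -3.3 -1.9 3 120; 0 0 -5.7 0 0 2 120; 0 0 0 0 0 0 120; 0 0 0 0 0 0 120"

```text
time_s: 1.6
position: [0.4868, 0.1166, 0.1428]
tool_rot: [[-0.94, 0.34, -0.002], [0.34, 0.94, 0.0], [0.002, -0.0, -1.0]]
ft_force: [-0.1, -0.2, 1.3]
grip_width: 0.0456
gripper_force: 0.0
```

```bash
cat >> h.py <<'E'
def go(x,y,z,barang):
    s=env.observe();R=np.array(s["tool_rot"]);p=np.array(s["position"])
    yw=np.degrees(np.arctan2(R[1,1],R[0,1]));d=(yw-(barang-90)+90)%180-90
    print("t",round(s["time_s"],2),"w",round(s["grip_width"],4),"F",np.round(s["ft_force"],1),"gf",np.round(s["gripper_force"],1),"pos",p.round(4),"yaw",round(yw,2),"tilt",R[:,2].round(4))
    print("rz first",round(d,2),"  tool cm before that turn",np.round(R.T@(np.array([x,y,z])-p)*100,2))
E
python3 -c "
from h import *
go(.4943,.1097,.10,160.3)
im=imaging.get_image('top');print(env.observe()['q'].round(1) if hasattr(env.observe()['q'],'round') else 0)"
```

```text
t 1.6 w 0.0456 F [-0.1 -0.2  1.3] gf 0.0 pos [0.4868 0.1166 0.1428] yaw 70.12 tilt [-1.9e-03  2.0e-04 -1.0e+00]
rz first -0.18   tool cm before that turn [-0.94 -0.4   4.28]
[ -0.1  20.4  88.1   0.   71.5 -70.2]
```

>>> jog_arm:
  plan: "0 0 0 -0.47 -0.2 2.5 120; 0 0 0 -0.47 -0.2 2.5 120; 0 0 0 0 0 1.5 120; 0 0 0 0 0 0.8 120; 0 0 0 0 0 0.78 120; 0 0 0 0 0 0 120; 0 0 0 0 0 0 120"

```text
time_s: 2.23
position: [0.4951, 0.11, 0.0631]
tool_rot: [[-0.941, 0.337, 0.001], [0.337, 0.941, -0.0], [-0.001, 0.0, -1.0]]
ft_force: [-0.2, -0.4, -0.1]
grip_width: 0.0452
gripper_force: 0.0
```

```bash
python3 -c "
from h import *
go(.4943,.1097,.062,160.3)
im=imaging.get_image('scene');px=im['pixels'][150:260,280:430];cv2.imwrite('pics/s1.png',cv2.resize(px,None,fx=5,fy=5,interpolation=cv2.INTER_CUBIC)[:,:,::-1])"
```

```text
t 2.23 w 0.0452 F [-0.2 -0.4 -0.1] gf 0.0 pos [0.4951 0.11   0.0631] yaw 70.29 tilt [ 0.0015 -0.     -1.    ]
rz first -0.01   tool cm before that turn [ 0.07 -0.06  0.11]
```

View pics/s1.png

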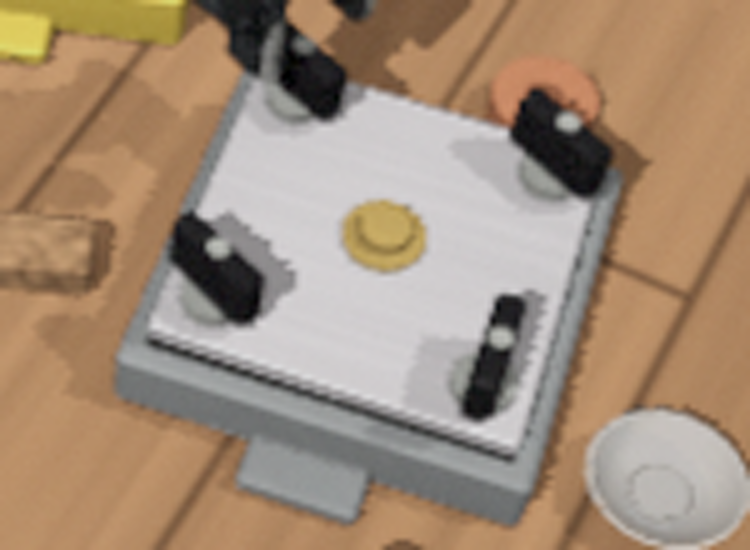

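```bash
python3 -c "
from h import *
im=imaging.get_image('scene');px=im['pixels'][80:200,270:420];cv2.imwrite('pics/s2.png',cv2.resize(px,None,fx=5,fy=5,interpolation=cv2.INTER_CUBIC)[:,:,::-1])
k,d=K(im);T=np.linalg.inv(im['world_from_camera'])
for p in ([.4951,.11,.0631],[.4951,.11,.084],[.6031,.1282,.083],[.513,.003,.083]):
  print(cv2.projectPoints(np.array([p]),cv2.Rodrigues(T[:3,:3])[0],T[:3,3],k,d)[0].ravel()-[270,80])
"
```

```text
[69.16222483 85.24313596]
[70.22624937 78.46736071]
[122.76323525  93.84069872]
[ 53.08644876 118.17317499]
```

View pics/s2.png

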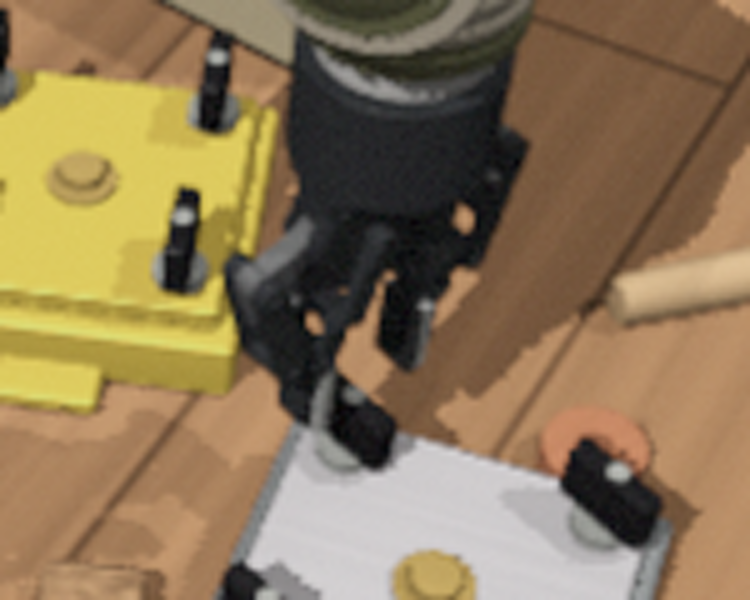

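>>> jog_arm:
  plan: "0 0 0 0.07 -0.06 0.1 150; 0 0 0 0 0 0 180; 0 0 0 0 0 0 255; 0 0 0 0 0 0 255; 0 0 0 0 0 0 255; 0 0 0 0 0 0 255; 0 0 0 0 0 0 255; 0 0 0 0 0 0 255"
  grip_force: 60

```text
time_s: 3.0
position: [0.4939, 0.1093, 0.0612]
tool_rot: [[-0.941, 0.338, 0.0], [0.338, 0.941, -0.0], [-0.0, -0.0, -1.0]]
ft_force: [0.0, 0.2, 0.5]
grip_width: -0.0002
gripper_force: 0.3
```

```bash
python3 -c "
from h import *
go(.4943,.1097,.062,160.3)
im=imaging.get_image('scene');px=im['pixels'][80:200,270:420];cv2.imwrite('pics/s3.png',cv2.resize(px,None,fx=5,fy=5,interpolation=cv2.INTER_CUBIC)[:,:,::-1])
"
```

```text
t 3.0 w -0.0002 F [0.  0.2 0.5] gf 0.3 pos [0.4939 0.1093 0.0612] yaw 70.27 tilt [ 1.e-04 -1.e-04 -1.e+00]
rz first -0.03   tool cm before that turn [-0.02  0.05 -0.08]
```

View pics/s3.png

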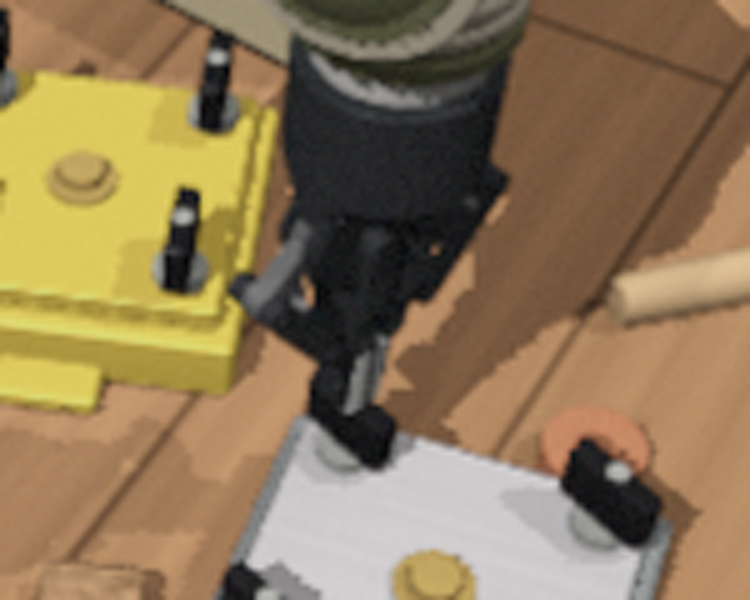

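```bash
python3 -c "
from h import *
for c in ('scene','top'):
  im=imaging.get_image(c);P=cloud(im)
  m=(np.hypot(P[...,0]-.494,P[...,1]-.11)<.06)&(P[...,2]>.056)&(P[...,2]<.14)&(im['pixels'].max(-1)<120)
  for z in np.arange(.056,.135,.006):
    s=m&(abs(P[...,2]-z-.003)<.003)
    if s.sum()>3:
      q=P[s];print(c,z.round(3),s.sum(),(np.percentile(q[:,0],[5,50,95])*1000).round(),(np.percentile(q[:,1],[5,50,95])*1000).round())
  d=im['depth'][155:176,330:352] if c=='scene' else None
  if d is not None:
    print((P[155:178:2,330:352:2,2]*1000).round().astype(int))
  print(models.tip_of(c,'cover')[0])
"
```

```text
scene 0.056 17 [481. 502. 516.] [ 98. 103. 109.]
scene 0.062 35 [478. 499. 515.] [ 97. 103. 109.]
scene 0.068 34 [480. 498. 516.] [ 97. 102. 109.]
scene 0.074 37 [478. 501. 516.] [ 97. 102. 108.]
scene 0.08 39 [500. 508. 516.] [ 98. 103. 108.]
scene 0.086 10 [495. 501. 504.] [ 98.  99. 106.]
scene 0.092 24 [482. 495. 504.] [ 93.  97. 106.]
scene 0.098 26 [485. 498. 504.] [ 93.  99. 114.]
scene 0.104 23 [484. 496. 503.] [ 92.  97. 107.]
scene 0.11 24 [491. 500. 505.] [ 93.  98. 109.]
scene 0.116 15 [494. 501. 504.] [ 92. 101. 109.]
scene 0.122 15 [495. 502. 508.] [ 91.  97. 112.]
scene 0.128 42 [493. 502. 513.] [ 79. 103. 126.]
scene 0.134 82 [481. 496. 514.] [ 76.  96. 129.]
[[ -2  98 102 109 109 106 108 103  -2  -1   1]
 [  1  80  97 101 102 100 100  97   1   0   0]
 [  1  75  78  98  96  98  95  90  -1   0   0]
 [  0  67  73  78  86  90  84  84  -1  -2  -2]
 [ 31  62  65  72  76  80  82  84  84   0  -2]
 [ 30  48  62  66  70  78  79  82  83  82  -1]
 [ 48  50  56  61  66  70  75  79  80  77  45]
 [ 48  48  57  58  58  64  70  74  73  47  47]
 [ 47  49  54  57  55  60  63  69  65  46  48]
 [ 50  48  50  52  54  52  58  62  56  47  49]
 [ 46  46  48  48  46  48  46  47  46  45  46]
 [ 46  49  49  47  47  45  49  47  48  45  48]]
{'at': [186.6, 227.6], 'confidence': 0.83}
{'at': [383.6, 144.5], 'confidence': 0.87}
```

>>> jog_arm:
  plan: "0 0 0 0 0 -1.5 255; 0 0 0 0 0 -2.5 255; 0 0 0 0 0 -2 255; 0 0 0 0 0 0 255"

```text
time_s: 3.58
position: [0.4956, 0.1094, 0.1246]
tool_rot: [[-0.941, 0.337, 0.006], [0.337, 0.941, -0.0], [-0.006, 0.002, -1.0]]
ft_force: [-0.0, -0.0, 0.2]
grip_width: 0.0002
gripper_force: 0.0
```

```bash
python3 -c "
from h import *
go(.4943,.1097,.062,160.3)
im=imaging.get_image('scene');P=cloud(im)
px=im['pixels'][80:200,270:420];cv2.imwrite('pics/s4.png',cv2.resize(px,None,fx=5,fy=5,interpolation=cv2.INTER_CUBIC)[:,:,::-1])
m=(np.hypot(P[...,0]-.494,P[...,1]-.11)<.03)&(P[...,2]>.08)&(P[...,2]<.2)
for z in np.arange(.08,.2,.006):
    s=m&(abs(P[...,2]-z-.003)<.003)
    if s.sum()>1:
      q=P[s];print(z.round(3),s.sum(),(np.percentile(q[:,0],[5,50,95])*1000).round(),(np.percentile(q[:,1],[5,50,95])*1000).round())
"
```

```text
t 3.58 w 0.0002 F [-0.  -0.   0.2] gf 0.0 pos [0.4956 0.1094 0.1246] yaw 70.28 tilt [ 6.4e-03 -1.0e-04 -1.0e+00]
rz first -0.02   tool cm before that turn [ 0.17 -0.02  6.26]
0.08 94 [478. 497. 514.] [ 99. 107. 116.]
0.086 4 [480. 493. 496.] [107. 109. 114.]
0.146 5 [497. 501. 505.] [ 99. 100. 109.]
0.152 23 [488. 501. 506.] [ 94. 100. 109.]
0.158 34 [485. 498. 506.] [ 93.  98. 109.]
0.164 37 [484. 497. 506.] [ 93.  97. 110.]
0.17 35 [488. 498. 505.] [ 93.  98. 110.]
0.176 25 [494. 501. 506.] [ 93.  98. 110.]
0.182 18 [495. 503. 506.] [ 92. 101. 109.]
0.188 30 [500. 506. 511.] [ 92. 107. 117.]
0.194 66 [484. 502. 514.] [ 84. 100. 126.]
```

View pics/s4.png

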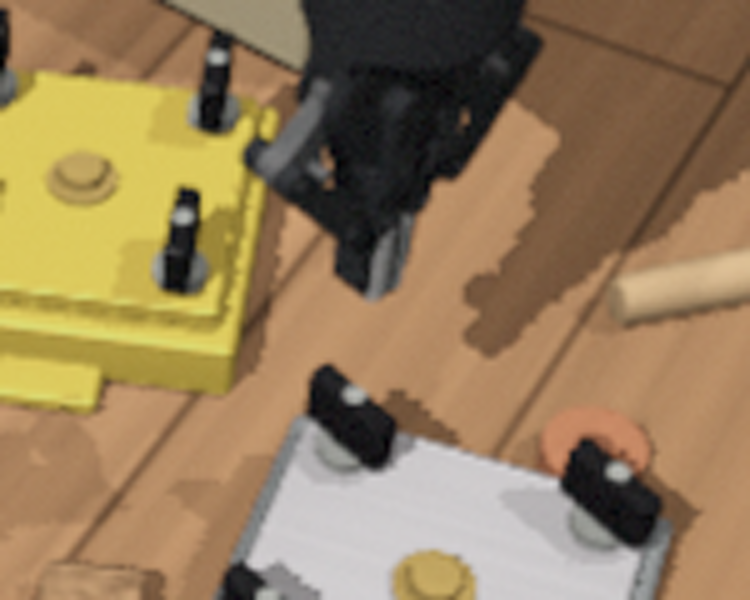

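The fingertips sit about 22 mm higher than the reported TCP: tip depth is 0.147 against a TCP z of 0.125. They closed just above bar C, which is untouched. I'll correct the height by that offset.

>>> jog_arm:
  plan: "0 0 0 0 0 0.5 120; 0 0 0 0 0 1 120; 0 0 0 0 0 1.5 120; 0 0 0 0 0 1.5 120; 0 0 0 0 0 1.5 120; 0 0 0 0 0 1.2 120; 0 0 0 0 0 0.8 120; 0 0 0 0 0 0.2 120; 0 0 0 0 0 0 150; 0 0 0 0 0 0 180"

```text
time_s: 4.47
position: [0.494, 0.1093, 0.0392]
tool_rot: [[-0.941, 0.338, 0.0], [0.338, 0.941, -0.0], [-0.0, 0.0, -1.0]]
ft_force: [0.6, 0.2, 0.1]
grip_width: 0.026
gripper_force: 0.0
```

>>> jog_arm:
  plan: "0 0 0 0 0 0 255; 0 0 0 0 0 0 255; 0 0 0 0 0 0 255; 0 0 0 0 0 0 255; 0 0 0 0 0 0 255"
  grip_force: 60

```text
time_s: 4.88
position: [0.4949, 0.1113, 0.04]
tool_rot: [[-0.941, 0.338, 0.004], [0.338, 0.941, 0.003], [-0.002, 0.005, -1.0]]
ft_force: [3.6, 12.8, -0.3]
grip_width: 0.0105
gripper_force: 62.3
```

>>> jog_arm:
  plan: "0 0 0 0 0.2 0 255; 0 0 6 0 0 0.03 255; 0 0 6 0 0 0.03 255; 0 0 6 0 0 0.03 255; 0 0 6 0 0 0.03 255; 0 0 6 0 0 0.03 255; 0 0 6 0 0 0.03 255; 0 0 6 0 0 0.03 255; 0 0 6 0 0 0.03 255; 0 0 6 0 0 0.03 255"

```text
time_s: 5.72
position: [0.4952, 0.1125, 0.0371]
tool_rot: [[-0.275, 0.961, 0.002], [0.961, 0.275, 0.002], [0.001, 0.003, -1.0]]
ft_force: [2.4, 10.9, -2.9]
grip_width: 0.0106
gripper_force: 61.9
```

```bash
python3 -c "
from h import *
go(.4943,.1097,.04,99.8);s=env.observe();print(s['wrist_torque'],s['q'])"
```

```text
t 5.72 w 0.0106 F [ 2.4 10.9 -2.9] gf 61.9 pos [0.4952 0.1125 0.0371] yaw 15.99 tilt [ 0.0023  0.002  -1.    ]
rz first 6.19   tool cm before that turn [-0.24 -0.16 -0.29]
[ 1.26744066 -0.28280972  0.06892561] [ -0.65052124  28.99581558  95.07662274   0.14229275  55.79506899
 -16.71579119]
```

>>> jog_arm:
  plan: "0 0 3 0.15 0 0 255; 0 0 3 0 0 0 255; 0 0 2.5 0 0 0 255; 0 0 0 0 0 0 255"

```text
time_s: 6.05
position: [0.4954, 0.1129, 0.0366]
tool_rot: [[-0.135, 0.991, 0.003], [0.991, 0.135, -0.0], [-0.001, 0.003, -1.0]]
ft_force: [5.8, 4.5, -8.5]
grip_width: 0.0104
gripper_force: 62.4
```

```bash
python3 -c "
from h import *
go(.4943,.1097,.04,99.8);s=env.observe();print(s['wrist_torque'])"
```

```text
t 6.05 w 0.0104 F [ 5.8  4.5 -8.5] gf 62.4 pos [0.4954 0.1129 0.0366] yaw 7.76 tilt [ 3.1e-03 -1.0e-04 -1.0e+00]
rz first -2.04   tool cm before that turn [-0.3  -0.15 -0.34]
[ 0.30383639 -0.92791259  0.83348496]
```

>>> jog_arm:
  plan: "0 0 0 0 0 0 110; 0 0 0 0 0 0 110; 0 0 0 0 0 0 110; 0 0 0 0 0 -1 110; 0 0 0 0 0 -2 110; 0 0 0 0 0 -3 110; 0 0 0 0 0 -2 110; 0 0 0 0 0 0 110"

```text
time_s: 6.72
position: [0.496, 0.1125, 0.1205]
tool_rot: [[-0.135, 0.991, 0.007], [0.991, 0.135, -0.0], [-0.001, 0.007, -1.0]]
ft_force: [0.8, -0.3, 1.7]
grip_width: 0.0486
gripper_force: 0.0
```

```bash
cat > look.py <<'E'
from h import *
def look():
    im=imaging.get_image("scene");P=cloud(im);g=im["pixels"]
    for n,x,y in(("H",.622,.022),("B",.6035,.1282),("C",.4945,.1105),("D",.513,.003)):
        r=np.hypot(P[...,0]-x,P[...,1]-y)<.028
        hi=P[r&(g.max(-1)<70)&(P[...,2]>.074)&(P[...,2]<.092)]
        if len(hi)<8: print(n,"hidden");continue
        e,V=np.linalg.eigh(np.cov(hi[:,:2].T));ax=V[:,1]
        print(n,len(hi),hi.mean(0).round(4),"ang",round(np.degrees(np.arctan2(ax[1],ax[0]))%180,1),np.round(np.sqrt(e)*1e3,1))
    m=(abs((P[...,0]-.558)*.985+(P[...,1]-.066)*.17)<.07)&(abs(-(P[...,0]-.558)*.17+(P[...,1]-.066)*.985)<.07)&(abs(P[...,2]-.047)<.005)&(g.min(-1)>120)
    q=P[m];c,*_=np.linalg.lstsq(np.c_[q[:,:2]-q[:,:2].mean(0),np.ones(len(q))],q[:,2],rcond=None)
    print("tilt deg",np.degrees(np.hypot(*c[:2])).round(2),"z",c[2].round(4))
look()
E
python3 -c "
from look import *
go(.6041,.131,.10,160.3);go(.514,.0062,.10,158)"
```

```text
H 90 [0.623  0.0161 0.0801] ang 99.7 [ 3.  14.1]
B 98 [0.6047 0.1257 0.0789] ang 160.7 [ 3. 13.]
C 67 [0.4969 0.1044 0.0791] ang 98.0 [ 2.9 14.5]
D 112 [ 0.5154 -0.002   0.0795] ang 160.7 [ 3.4 13. ]
tilt deg 0.2 z 0.0447
t 6.77 w 0.0488 F [ 0.3 -0.8 -0.7] gf 0.0 pos [0.495  0.1125 0.1184] yaw 7.77 tilt [ 4.4e-03 -2.0e-04 -1.0e+00]
rz first -62.53   tool cm before that turn [ 0.36 11.05  1.89]
t 6.77 w 0.0488 F [ 0.3 -0.8 -0.7] gf 0.0 pos [0.495  0.1125 0.1184] yaw 7.77 tilt [ 4.4e-03 -2.0e-04 -1.0e+00]
rz first -60.23   tool cm before that turn [-10.79   0.44   1.85]
```

>>> jog_arm:
  plan: "0 0 0 0.1 2.8 0 120; 0 0 0 0.1 2.8 0 120; 0 0 0 0.1 2.8 0 120; 0 0 0 0.06 2.65 0 120; 0 0 -6.3 0 0 0 120; 0 0 -6.3 0 0 0 120; 0 0 -6.3 0 0 0 120; 0 0 -6.3 0 0 0 120; 0 0 -6.3 0 0 0 120; 0 0 -6.3 0 0 0 120"

```text
time_s: 7.6
position: [0.6025, 0.131, 0.1151]
tool_rot: [[-0.718, 0.696, -0.002], [0.696, 0.718, -0.0], [0.002, -0.002, -1.0]]
ft_force: [0.7, -0.2, -0.1]
grip_width: 0.0451
gripper_force: 0.0
```

>>> jog_arm:
  plan: "0 0 -6.3 0 0 0 120; 0 0 -6.3 0 0 0 120; 0 0 -6.3 0 0 0 120; 0 0 -6 0 0 0 120; 0 0 0 0 0 0 120; 0 0 0 0 0 0 120"

```text
time_s: 8.1
position: [0.6027, 0.131, 0.1155]
tool_rot: [[-0.941, 0.337, -0.002], [0.337, 0.941, -0.0], [0.001, -0.001, -1.0]]
ft_force: [0.2, -0.9, 0.3]
grip_width: 0.0454
gripper_force: 0.0
```

```bash
python3 -c "
from h import *
go(.6041,.131,.039,160.5);print(env.observe()['q'])"
```

```text
t 8.1 w 0.0454 F [ 0.2 -0.9  0.3] gf 0.0 pos [0.6027 0.131  0.1155] yaw 70.28 tilt [-1.6e-03 -1.0e-04 -1.0e+00]
rz first -0.22   tool cm before that turn [-0.14  0.05  7.65]
[ 1.28070228e+00  3.27775983e+01  7.13035958e+01 -2.94223050e-03
  7.60108670e+01 -6.90006532e+01]
```

>>> jog_arm:
  plan: "0 0 0 -0.14 0.05 1 120; 0 0 0 0 0 2 120; 0 0 0 0 0 2 120; 0 0 0 0 0 1.5 120; 0 0 0 0 0 0.8 120; 0 0 0 0 0 0.35 120; 0 0 0 0 0 0 140; 0 0 0 0 0 0 180; 0 0 0 0 0 0 255; 0 0 0 0 0 0 255"

```text
time_s: 8.93
position: [0.6049, 0.1303, 0.0412]
tool_rot: [[-0.942, 0.334, 0.001], [0.334, 0.942, -0.002], [-0.002, -0.001, -1.0]]
ft_force: [-0.8, -3.5, 1.6]
grip_width: 0.0103
gripper_force: 59.5
```

>>> jog_arm:
  plan: "0 0 0 0 0 0 255; 0 0 0 0 0 0 255; 0 0 0 0 0 0 255"
  grip_force: 60

```text
time_s: 9.18
position: [0.6049, 0.1304, 0.0411]
tool_rot: [[-0.942, 0.335, 0.001], [0.335, 0.942, -0.001], [-0.002, -0.001, -1.0]]
ft_force: [-3.4, -5.3, 4.4]
grip_width: 0.0105
gripper_force: 59.9
```

>>> jog_arm:
  plan: "0 0 6 0 0 -0.1 255; 0 0 6 0 0 0 255; 0 0 6 0 0 0 255; 0 0 6 0 0 0 255; 0 0 6 0 0 0 255; 0 0 6 0 0 0 255; 0 0 6 0 0 0 255; 0 0 6 0 0 0 255; 0 0 6 0 0 0 255; 0 0 4 0 0 0 255"

```text
time_s: 10.02
position: [0.6044, 0.1298, 0.0412]
tool_rot: [[-0.211, 0.978, -0.0], [0.978, 0.211, -0.002], [-0.002, -0.001, -1.0]]
ft_force: [-2.8, -6.9, 0.1]
grip_width: 0.0104
gripper_force: 59.6
```

>>> jog_arm:
  plan: "0 0 3 0 0 0 255; 0 0 2 0 0 0 255; 0 0 0 0 0 0 255"

```text
time_s: 10.27
position: [0.6044, 0.1298, 0.0412]
tool_rot: [[-0.13, 0.992, -0.001], [0.992, 0.13, -0.003], [-0.003, -0.001, -1.0]]
ft_force: [-1.4, -7.8, -0.9]
grip_width: 0.0107
gripper_force: 60.8
```

```bash
python3 -c "
from h import *
go(.6041,.131,.04,99.8);s=env.observe();print(s['wrist_torque'])"
```

```text
t 10.27 w 0.0107 F [-1.4 -7.8 -0.9] gf 60.8 pos [0.6044 0.1298 0.0412] yaw 7.45 tilt [-5.0e-04 -2.8e-03 -1.0e+00]
rz first -2.35   tool cm before that turn [ 0.13 -0.01  0.12]
[-1.31730474  0.24058754  0.84801921]
```

Screw B is at its stop. Next I release it and go to D.

>>> jog_arm:
  plan: "0 0 0 0 0 0 110; 0 0 0 0 0 0 110; 0 0 0 0 0 0 110; 0 0 0 0 0 -1 120; 0 0 0 0 0 -2 120; 0 0 0 0 0 -3 120; 0 0 0 0 0 -1.5 120; 0 0 0 0 0 0 120"

```text
time_s: 10.93
position: [0.6065, 0.1314, 0.1208]
tool_rot: [[-0.13, 0.991, 0.008], [0.991, 0.13, 0.0], [-0.001, 0.008, -1.0]]
ft_force: [0.5, -0.6, 0.8]
grip_width: 0.0451
gripper_force: 0.0
```

```bash
python3 -c "
from look import *
go(.514,.005,.10,160.3)"
```

```text
H 89 [0.623  0.0154 0.0801] ang 99.8 [ 2.9 14.2]
B 70 [0.6045 0.1233 0.0793] ang 100.5 [ 3.  13.9]
C 65 [0.4968 0.1042 0.0792] ang 97.8 [ 2.9 14. ]
D 111 [ 0.5152 -0.0018  0.0793] ang 160.6 [ 3.4 13.4]
tilt deg 0.06 z 0.0447
t 10.98 w 0.0454 F [ 0.3  0.4 -0.3] gf 0.0 pos [0.6055 0.1314 0.1184] yaw 7.49 tilt [ 4.6e-03  3.0e-04 -1.0e+00]
rz first -62.81   tool cm before that turn [-11.34 -10.73   1.8 ]
```

>>> jog_arm:
  plan: "0 0 0 -2.27 -2.15 0 120; 0 0 0 -2.27 -2.15 0 120; 0 0 0 -2.27 -2.15 0 120; 0 0 0 -2.27 -2.15 0 120; 0 0 0 -2.27 -2.15 0 120; 0 0 -6.3 0 0 0 120; 0 0 -6.3 0 0 0 120; 0 0 -6.3 0 0 0 120; 0 0 -6.3 0 0 0 120; 0 0 -6.3 0 0 0 120"

```text
time_s: 11.82
position: [0.5123, 0.0047, 0.1152]
tool_rot: [[-0.633, 0.774, -0.002], [0.774, 0.633, 0.001], [0.001, -0.001, -1.0]]
ft_force: [0.5, -0.1, 0.2]
grip_width: 0.045
gripper_force: 0.0
```

>>> jog_arm:
  plan: "0 0 -6.3 0 0 0 120; 0 0 -6.3 0 0 0 120; 0 0 -6.3 0 0 0 120; 0 0 -6.3 0 0 0 120; 0 0 -6.2 0 0 0 120; 0 0 0 0 0 0 120; 0 0 0 0 0 0 120"

```text
time_s: 12.4
position: [0.5125, 0.0047, 0.1154]
tool_rot: [[-0.941, 0.339, -0.001], [0.339, 0.941, 0.0], [0.001, -0.0, -1.0]]
ft_force: [0.9, 0.3, -0.1]
grip_width: 0.045
gripper_force: 0.0
```

```bash
python3 -c "
from h import *
go(.514,.005,.04,160.4);print(env.observe()['q'])"
```

```text
t 12.4 w 0.045 F [ 0.9  0.3 -0.1] gf 0.0 pos [0.5125 0.0047 0.1154] yaw 70.19 tilt [-1.1e-03  3.0e-04 -1.0e+00]
rz first -0.21   tool cm before that turn [-0.14  0.08  7.54]
[-1.27280267e+01  2.33115925e+01  8.87073518e+01  5.36874294e-03
  6.80462958e+01 -8.29159930e+01]
```

>>> jog_arm:
  plan: "0 0 0 -0.14 0.08 1 120; 0 0 0 0 0 2 120; 0 0 0 0 0 2 120; 0 0 0 0 0 1.4 120; 0 0 0 0 0 0.8 120; 0 0 0 0 0 0.3 120; 0 0 0 0 0 0 140; 0 0 0 0 0 0 180; 0 0 0 0 0 0 255; 0 0 0 0 0 0 255"

```text
time_s: 13.23
position: [0.5144, 0.0036, 0.042]
tool_rot: [[-0.942, 0.335, 0.0], [0.335, 0.942, -0.003], [-0.001, -0.003, -1.0]]
ft_force: [-3.3, -7.7, 3.1]
grip_width: 0.0102
gripper_force: 60.2
```

>>> jog_arm:
  plan: "0 0 0 0 0 0 255; 0 0 0 0 0 0 255; 0 0 0 0 0 0 255"
  grip_force: 60

```text
time_s: 13.48
position: [0.5144, 0.0036, 0.042]
tool_rot: [[-0.942, 0.336, 0.001], [0.336, 0.942, -0.002], [-0.002, -0.002, -1.0]]
ft_force: [-3.8, -8.6, 3.2]
grip_width: 0.0103
gripper_force: 60.4
```

>>> jog_arm:
  plan: "0 0 6 0 -0.1 -0.1 255; 0 0 6 0 0 0 255; 0 0 6 0 0 0 255; 0 0 6 0 0 0 255; 0 0 6 0 0 0 255; 0 0 6 0 0 0 255; 0 0 6 0 0 0 255; 0 0 6 0 0 0 255; 0 0 6 0 0 0 255; 0 0 4 0 0 0 255"

```text
time_s: 14.32
position: [0.5146, 0.0036, 0.0421]
tool_rot: [[-0.209, 0.978, 0.002], [0.978, 0.209, -0.001], [-0.001, 0.001, -1.0]]
ft_force: [3.5, -2.5, -8.5]
grip_width: 0.0103
gripper_force: 59.6
```

>>> jog_arm:
  plan: "0 0 3 0 0 0 255; 0 0 2 0 0 0 255; 0 0 0 0 0 0 255"

```text
time_s: 14.57
position: [0.5146, 0.0035, 0.0421]
tool_rot: [[-0.129, 0.992, 0.002], [0.992, 0.129, -0.001], [-0.001, 0.001, -1.0]]
ft_force: [2.9, -2.5, -7.2]
grip_width: 0.0106
gripper_force: 60.8
```

```bash
python3 -c "
from h import *
go(.514,.005,.04,99.8);s=env.observe();print(s['wrist_torque'])"
```

```text
t 14.57 w 0.0106 F [ 2.9 -2.5 -7.2] gf 60.8 pos [0.5146 0.0035 0.0421] yaw 7.39 tilt [ 0.0015 -0.0013 -1.    ]
rz first -2.41   tool cm before that turn [ 0.16 -0.04  0.21]
[-0.47759433 -0.67797844  0.8071985 ]
```

>>> jog_arm:
  plan: "0 0 0 0 0 0 110; 0 0 0 0 0 0 110; 0 0 0 0 0 0 110; 0 0 0 0 0 -1 120; 0 0 0 0 0 -2 120; 0 0 0 0 0 -3 120; 0 0 0 0 0 -3 120; 0 0 0 0 0 0 120; 0 0 0 0 0 0 120"

```text
time_s: 15.32
position: [0.5146, 0.004, 0.1335]
tool_rot: [[-0.129, 0.992, 0.004], [0.992, 0.129, -0.001], [-0.001, 0.003, -1.0]]
ft_force: [-0.3, 0.2, -0.4]
grip_width: 0.0451
gripper_force: 0.0
```

```bash
python3 -c "
from look import *
go(.514,.005,.10,99.8)"
```

```text
H 89 [0.623  0.0155 0.0799] ang 99.8 [ 2.9 14.3]
B 71 [0.6046 0.1234 0.0796] ang 100.6 [ 3.1 14.1]
C 28 [0.4965 0.0937 0.0795] ang 106.9 [2.1 6. ]
D 85 [ 0.5155 -0.0026  0.0794] ang 98.9 [ 3.  14.1]
tilt deg 0.11 z 0.0446
t 15.37 w 0.0452 F [ 0.1 -0.6 -1.1] gf 0.0 pos [0.5139 0.0041 0.1322] yaw 7.38 tilt [ 7.e-04  0.e+00 -1.e+00]
rz first -2.42   tool cm before that turn [0.09 0.02 3.22]
```

All bars read parallel to the home bar (C is partly hidden now but read 97.8° before this move), and the cover is flat, so I'm handing in.

```bash
python3 -c "
from h import *
print(job.close_job())"
```

```text
the job is handed in; nothing more can be done
None
```

I turned screw C home first, then B and D. All four bars measured within about 2° of parallel and the cover about 0.1° off flat, with the gripper clear; I handed the job in at about 15 s but got no verdict back.

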